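# Run the camera back to the marked stop of its focusing rail

### The arm

A 6-joint arm with a two-finger parallel gripper is mounted at the origin on the work surface. World frame = base frame: x ahead of the robot, y to its left, z up, the work surface at z = 0. Lengths are in m, angles in rad, forces in N, time in s.
With the tool pointing down it reaches from about 0.25 to 0.8 m from the base axis. Payload 3.9 kg.
Tool frame: the origin (TCP) lies on the centre line of the jaws, within the pads' length; the fingertips stand 11 mm ahead of it and the grasp point (between the pads) lies 8 mm behind it; z points along the fingers, y is the line along which they close (so a half turn about z gives the same grasp; the last joint's range is limited). The gripper opens to 85 mm and grips with 20 to 120 N. Pads are 22 mm wide; open, the fingers measure 114 mm over their backs; the gripper's body (76 mm by 85 mm) begins 54 mm behind the grasp point. The pads swing forward as they close: fully open they stand 13 mm farther back than shut.
Start: joints at [-1.126, 0.26, -0.138, 1.173, 0, 1.571], TCP at [0.226, -0.474, 0.242] pointing down, gripper open.
Joint ranges: [-2.78, 2.78], [-0.83, 1.72], [-1.28, 1.37], [-1.9, 2.12], [-1.57, 1.48], [-3.14, 3.14]. Speed limits (rad/s): [2.57, 2.57, 3.14, 3.14, 3.14, 3.14].

### API

Orientations are given as [roll, pitch, yaw] about the fixed x, y, z axes, in that order (R = Rz(yaw) Ry(pitch) Rx(roll)).
In Python, from cell import env, vision, job gives the robot as it stands.
- The arm moves only by the shell command python3 -m crank 'ROWS'. ROWS is JSON, one flat list of numbers, 7 for each row, row after row: the shift along the tool's x, y, z in units of 0.02 m (1.0 is 0.02 m), then the turn, a rotation vector about the tool's x, y, z in units of 4 degrees (1.0 is 4 degrees), then the finger opening in mm, from 0 to 85.4. In form: [dx, dy, dz, wx, wy, wz, fingers, dx, dy, dz, wx, wy, wz, fingers, ...]. A call has 1 to 12 rows; each row shifts and turns the commanded pose from where the row before left it, along the tool's axes as they then stand; what a row does not reach is not made up. A row lasts 1/10 s, in which the tool goes at most 50 mm and 8.59 degrees, less where a joint would pass 70% of its speed; a pose out of reach is approached as far as the arm can. A call with a number of a shift or a turn outside -1 to 1 is refused whole. A call with a gripper value outside its range is refused whole. The fingers move at their own pace and stop on an object; the grip force is fixed at half the most. Time passes only in rows, so rows that do not move let the fingers close. It gives the time, the measured TCP pose, the force, the opening and the grip force at its end, in the units of the state.
- env.sense(): the state, without advancing time (a new reading comes with each control period).
- vision.camera(name): name is "scene" or "side" or "wrist"; returns the picture (400x640x3 uint8, blue, green, red); there is no depth.
- vision.camera_info(name): a dict with "intrinsics" (3x3 intrinsics, pixels), "eye" and "rotation" of the camera in the world; the wrist camera has in their place "T_tool_cam" (4x4, takes a point from camera to tool coordinates, whose origin is the TCP and whose axes are the flange's). Camera axes: x right, y down, z forward; pixel columns grow to the right and rows downward; lengths in m; the calibration is good to about 2 mm. A picture is of the moment at which its call begins: read the wrist's pose just before it. camera_info takes no time and is no camera call.
- job.finish_job(): hands the job in; it is judged then, once.
The state is a dict: "time_s": time; "joint_pos": joint angles; "qvel": joint speeds; "effort": joint torques, N m; "eef_pos": TCP position; "tool_rot": TCP orientation; "contact_force": force on the tool from outside, world axes, zero at the start; "torque": the same for the moment, N m; "opening": finger opening in m; "gripper_force": force on a finger pad.
Only numpy, scipy, OpenCV 4.12 (cv2) and the standard library are available. Lean on these libraries where they do the work, as an engineer would, in place of code of your own. Each camera call takes 0.05 s, during which the arm holds its last target. There are 200 camera calls.

### The job

Set the camera on its focusing rail back for the next photograph: with the fingertips press down the ribbed spring plate in the middle of the carriage to free its brake, keep it pressed and push the carriage along the rail, away from the model, until it rests against the marked stop block, then let the plate spring up so that the brake holds it there. Do not pinch or touch the camera, do not force the carriage along with its brake on, and do not slam it into the stop. Leave the model and everything else on the bench standing as it is.

Things in the scene. Friction and masses are not known exactly. Their poses are not given: they have to be found in the camera images.
- rail: aluminium focusing rail fixed to the bench, 380 mm long, 50 mm wide, its flat top 34 mm above the bench. Origin on the bench under the rail, 10 mm from mid-length towards the model; its x axis runs level along the rail towards the model, y across, z up. It stands roughly crosswise in front of the robot, the model at the robot's left. At its rear (-x) end is a 32 mm knob that needs no turning.
- carriage (a joint): position of the black carriage along the rail, m: it grows towards the model, falls as the carriage is pushed back to the stop. Carriage: 130 mm long, 64 mm wide, top of its ends 50 mm above the bench, carrying the camera on its front (model side) half. With the brake on it resists a push of about 12 N; with the brake free it slides against 1 to 2 N.
- clutch (a joint): how far the spring plate is pressed, m: 0 up (brake on), about 0.0045 fully down (brake off; off from about 0.001). It takes about 11 N to begin to move and 14 N to hold fully down, and springs back up when let go.
- plate_top (a point): centre of the top of the spring plate, in the middle of the carriage: a ribbed aluminium plate 46 mm along the rail by 52 mm across, 57 mm above the bench when up. It moves straight down. Axes as the rail's (x towards the model). Fixed black shoulders stand at both its ends, 24.5 to 33.5 mm from its centre along the rail, 60 mm above the bench, which the fingertip may push against. The camera's back rises 65 mm from the plate's centre on the +x side.
- carriage_rear (a point): centre of the rear end face of the carriage (away from the model), 43 mm above the bench, 65 mm behind the plate's centre. Axes as the rail's.
- stop_face (a point): centre of the front face of the stop, at the same height as carriage_rear: a steel block with a white index line, 16 mm along the rail, 60 mm wide, clamped immovably on the rail behind the carriage by a thumb screw at one side, its top 50 mm above the bench. Its x axis points along the rail to the carriage and the model. The carriage is home when carriage_rear meets this face.
- camera: compact camera on the front of the carriage: body 108 mm wide across the rail, 34 mm deep, its back 65 mm ahead of the plate's centre, top 127 mm above the bench; lens 58 mm across towards the model. The origin is that of the rail frame carried along with the carriage: on the bench right under the plate's centre, axes as the rail's. Not to be touched.
- model: model freight container 91 x 37 x 41 mm standing loose on the turntable (140 mm across, 18 mm high) in front of the lens. Origin at the middle of its underside. In front of a white upright screen 200 mm wide, 135 mm high.
- dropper_a: small plastic dropper bottle of paint, 25 mm across, 83 mm tall, beyond the rail. Origin at the middle of its underside.
- dropper_b: a second such dropper bottle, 25 mm across, 83 mm tall, between the rail and the turntable, off to the far side. Origin at the middle of its underside.
- lens_cap: black lens cap lying flat, 60 mm across, 9 mm high, beyond the rail. Origin at the middle of its underside.
- screwdriver: small screwdriver, 160 mm long, lying on the robot side of the rail, along it.
- paint_jar: small paint jar, 44 mm across, 50 mm tall, beyond the rear end of the rail. Origin at the middle of its underside.
- thinner: bottle of thinner, 60 mm across, 165 mm tall, to the right of the rail, nearer the robot. Origin at the middle of its underside.
Mind the look-alikes: they are no part of the job. Leave any purple or turquoise look-alike of the model alone.

How it is judged:
On the way, in this order (a step that is already met when the one before it is completed fails the run):
1. the spring plate is pressed down and the brake is off before the carriage has been shifted (by more than 8 mm) (value of joint clutch above 0.002 m and distance of carriage_rear from where it was at the start of the episode below 0.008 m), for 0.1 s.
2. the carriage has come against the stop with the plate still pressed (value of joint clutch above 0.001 m and x of carriage_rear in the frame of stop_face below 0.0025 m), for 0.05 s.
At the end, for the whole second after the job is handed in: the carriage rests against the stop (gap under 2.5 mm), the plate has sprung up (within 0.8 mm) so that the brake holds, nothing moves along the rail, and the model stands within 8 mm of where it was (x of carriage_rear in the frame of stop_face between -0.003 and 0.0025 m and value of joint clutch below 0.0008 m and velocity of joint carriage between -0.003 and 0.003 m/s and distance of model from where it was at the start of the episode below 0.008 m and angle between model's own z axis and vertical below 0.15 rad); the robot touches nothing.
It fails at once if the carriage was forced along with its brake on (faster than 1 cm/s with the plate pressed less than 0.8 mm) (value of joint clutch below 0.0008 m and (velocity of joint carriage above 0.01 m/s or velocity of joint carriage below -0.01 m/s)).
It fails at once if the camera was touched with more than 1 N (contact force between any of the fingers, the arm and camera above 1 N).
It fails at once if the carriage was slammed along (faster than 0.25 m/s) (velocity of joint carriage above 0.25 m/s or velocity of joint carriage below -0.25 m/s).
It fails at once if the model was shifted by more than 8 mm or tipped (distance of model from where it was at the start of the episode above 0.008 m or angle between model's own z axis and vertical above 0.15 rad).
It fails at once if a thing standing on the bench was lifted or shifted by more than 15 mm (distance of any of dropper_a, dropper_b, lens_cap, screwdriver, paint_jar, thinner from where it was at the start of the episode above 0.015 m).
It also fails if it takes over 34 s, if anything falls off the work surface, if the arm or the gripper's body presses on something with over 40 N, if the wrist force passes 120 N, or if a joint passes its speed limit or range.

## Working session

There is one attempt and no reset: what is moved stays moved. The work goes in short steps, Python scripts to look and compute and a shell command to move; the robot and the scene stay as the last step left them, time stands still between calls to the robot, and variables do not carry over. Pictures are saved under pics/ and viewed, at most 10 in all, crops included, and the job is handed in when it is done.

```bash
mkdir -p pics; ls; python3 - <<'E'
from cell import env,vision,job
import cv2
s=env.sense();print({k:s[k] for k in('time_s','eef_pos','tool_rot','contact_force','opening')})
for n in('scene','side'):
    cv2.imwrite(f'pics/{n}0.png',vision.camera(n));i=vision.camera_info(n);print(n,i)
print(vision.camera_info('wrist'))
E
```

```text
pics
{'time_s': 0.0, 'eef_pos': array([ 0.22561336, -0.47329125,  0.24144641]), 'tool_rot': array([-3.13958199e+00, -2.94471977e-06,  4.44810539e-01]), 'contact_force': array([-0.41445997, -0.53617481, -0.2561467 ]), 'opening': 0.08541275873243374}
scene {'intrinsics': array([[412.56388072,   0.        , 325.10390308],
       [  0.        , 412.56388072, 196.13811047],
       [  0.        ,   0.        ,   1.        ]]), 'eye': array([1.06340502, 0.74118449, 0.68980611]), 'rotation': array([-2.17028347, -0.01972695,  2.5510912 ])}
side {'intrinsics': array([[382.50862668,   0.        , 316.23422492],
       [  0.        , 382.50862668, 199.61593682],
       [  0.        ,   0.        ,   1.        ]]), 'eye': array([0.04033138, 0.71562336, 0.90251787]), 'rotation': array([-2.32458535, -0.01203342, -2.50559615])}
{'intrinsics': array([[359.99765885,   0.        , 313.75880728],
       [  0.        , 359.99765885, 191.68692202],
       [  0.        ,   0.        ,   1.        ]]), 'T_tool_cam': array([[-1.30348535e-03, -9.54895326e-01, -2.96939754e-01,
         7.53922284e-02],
       [ 9.99998674e-01, -9.54949835e-04, -1.31880787e-03,
        -3.72222351e-04],
       [ 9.75760906e-04, -2.96941080e-01,  9.54895305e-01,
        -1.31478896e-01],
       [ 0.00000000e+00,  0.00000000e+00,  0.00000000e+00,
         1.00000000e+00]])}
```

View pics/scene0.png

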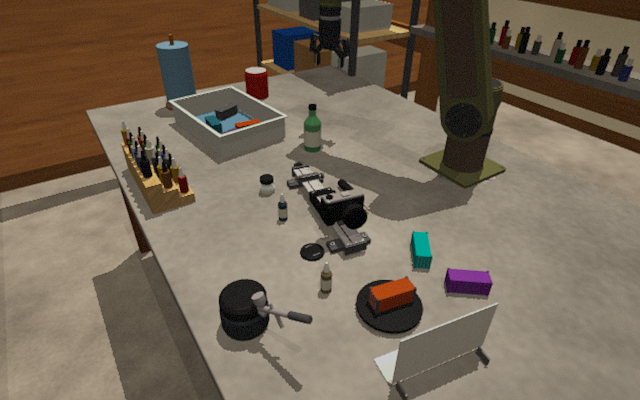

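View pics/side0.png

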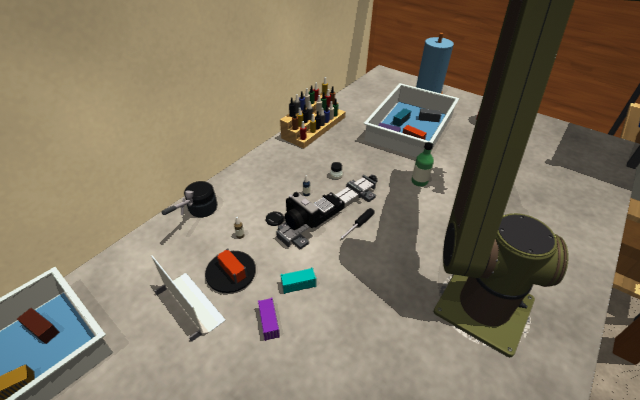

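The rail runs from the model end, scene (350,240) / side (295,232), to the knob end, scene (297,178) / side (372,182). The plate is behind the camera, at about side (325,205). The model is red at scene (392,295), with turquoise (421,250) and purple (468,281) look-alikes that I'll leave alone. The silver things on the rail are the plate, the stop block and the rail clamps, so I'll crop in close to tell them apart.

```bash
python3 - <<'E'
import cv2,numpy as np
a=cv2.imread('pics/scene0.png')[155:260,270:380]
b=cv2.imread('pics/side0.png')[165:255,265:390]
a=cv2.resize(a,None,fx=5,fy=5,interpolation=2);cv2.imwrite('pics/sc_c.png',a)
b=cv2.resize(b,None,fx=6,fy=6,interpolation=2);cv2.imwrite('pics/si_c.png',b)
E
```

```text
(no output)
```

View pics/si_c.png

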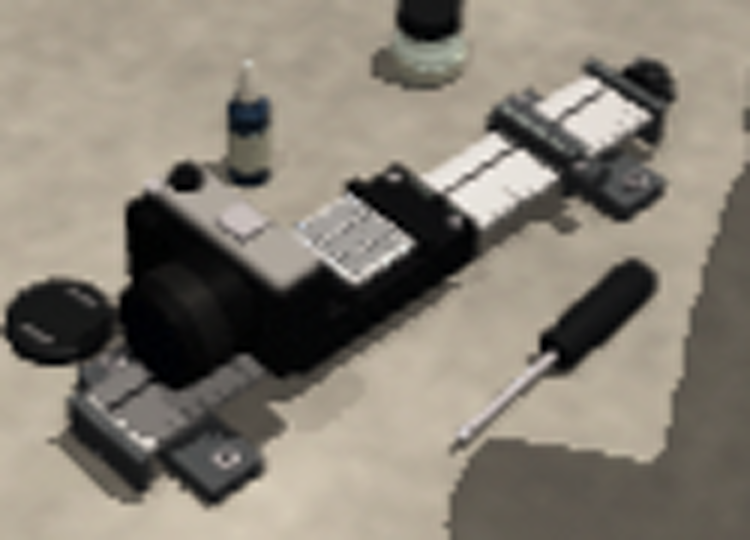

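View pics/sc_c.png

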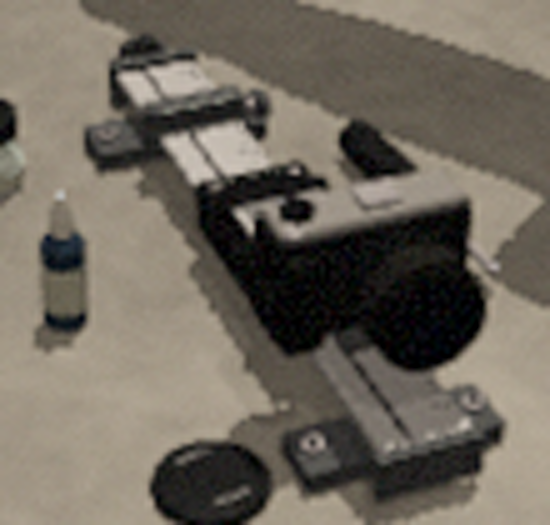

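The side crop shows the ribbed plate at about crop (357,238), i.e. side (324.5,204.7). It sits between the camera and the black rear shoulder. The stop is the dark block at crop (540,125), i.e. side (355,186), with the thumb screw by the rail foot and the knob at crop (650,85). The front and rear clamps are dark end plates. I choose the ribbed plate. Next I cast rays.

```bash
cat > h.py <<'E'
import numpy as np
from scipy.spatial.transform import Rotation as R
from cell import env,vision
def cam(n):
    i=vision.camera_info(n)
    if n!='wrist':
        r=np.array(i['rotation']); 
        M=R.from_euler('xyz',r).as_matrix() if r.ndim==1 else r
        return i['intrinsics'],np.array(i['eye']),M
    s=env.sense();T=np.eye(4);T[:3,:3]=R.from_euler('xyz',s['tool_rot']).as_matrix();T[:3,3]=s['eef_pos']
    T=T@i['T_tool_cam'];return i['intrinsics'],T[:3,3],T[:3,:3]
def ray(c,p):
    K,e,M=c;d=M@np.linalg.inv(K)@[p[0],p[1],1];return e,d/np.linalg.norm(d)
def onz(c,p,z):
    e,d=ray(c,p);return e+d*(z-e[2])/d[2]
def tri(c1,p1,c2,p2):
    A=0;b=0;E=[]
    for c,p in((c1,p1),(c2,p2)):
        e,d=ray(c,p);P=np.eye(3)-np.outer(d,d);A=A+P;b=b+P@e
    x=np.linalg.solve(A,b);return x
def proj(c,X):
    K,e,M=c;q=K@(M.T@(np.array(X)-e));return q[:2]/q[2]
E
python3 - <<'E'
from h import *
np.set_printoptions(precision=4,suppress=True)
c=cam('side');s=cam('scene')
f=lambda x,y:(x/6+265-.4,y/6+165-.4)
g=lambda x,y:(x/5+270-.4,y/5+155-.4)
for nm,p,z in(('plate RF',(362,195),.057),('RN',(413,243),.057),('FN',(357,283),.057),('slot a',(445,190),.034),('slot b',(525,140),.034),('slot c',(605,92),.034),('stopfront far',(490,120),.05),('stopfront near',(562,172),.05),('carr rear near top',(472,235),.05),('knob',(650,85),.034)):
    print(nm,onz(c,f(*p),z))
for nm,p,z in(('slot a',(205,147),.034),('slot b',(155,72),.034)):print('sc',nm,onz(s,g(*p),z))
print('tri slot at carriage', tri(c,f(440,193),s,g(228,178)), 'knob',tri(c,f(650,85),s,g(142,48)))
print('tri lamp rear rail corner', tri(c,f(660,102),s,g(190,60)))
E
```

```text
plate RF [ 0.5517 -0.0418  0.057 ]
RN [ 0.5084 -0.0277  0.057 ]
FN [0.5147 0.0147 0.057 ]
slot a [ 0.5311 -0.0938  0.034 ]
slot b [ 0.5182 -0.1566  0.034 ]
slot c [ 0.5037 -0.221   0.034 ]
stopfront far [ 0.5345 -0.143   0.05  ]
stopfront near [ 0.4786 -0.1303  0.05  ]
carr rear near top [ 0.4905 -0.0581  0.05  ]
knob [ 0.4858 -0.2426  0.034 ]
sc slot a [ 0.5191 -0.1242  0.034 ]
sc slot b [ 0.4995 -0.2138  0.034 ]
tri slot at carriage [ 0.5289 -0.0848  0.0385] knob [ 0.4882 -0.2479  0.0303]
tri lamp rear rail corner [ 0.4703 -0.2246  0.034 ]
```

Estimates: the rail's +x points at about 78° world yaw, the plate centre is near (0.535,-0.012) and the stop face near (0.507,-0.137), so the travel is about 60 mm. I'll turn the tool to yaw -12°, so the pads lie across the rail, close the fingers and travel high.

```bash
python3 -m crank '[0.6,-1,0,0,0,1,0, 0.6,-1,0,0,0,1,0, 0.6,-1,0,0,0,1,0, 0.6,-1,0,0,0,1,0, 0.6,-1,0,0,0,1,0, 0.6,-1,0,0,0,1,0, 0.6,-1,0,0,0,1,0, 0.6,-1,0,0,0,1,0, 0.6,-1,0,0,0,1,0, 0.6,-1,0,0,0,0.4,0, 0.6,-1,0,0,0,0,0, 0.6,-1,0,0,0,0,0]'
```

```text
time_s: 1.3
eef_pos: [0.349, -0.2292, 0.242]
tool_rot: [-3.141, 0.001, -0.211]
contact_force: [0.2, 0.2, -0.0]
opening: 0.0003
gripper_force: 0.0
```

```bash
python3 -m crank '[0.6,-1,0,0,0,0,0, 0.6,-1,0,0,0,0,0, 0.6,-1,0,0,0,0,0, 0.6,-1,0,0,0,0,0, 0.6,-1,0,0,0,0,0, 0.6,-1,0,0,0,0,0, 0.6,-1,0,0,0,0,0, 0.6,-1,0,0,0,0,0, 0.6,-1,0,0,0,0,0, 0.6,-1,0,0,0,0,0, 0.6,-1,0,0,0,0,0, 0.5,-0.2,0,0,0,0,0]' && python3 - <<'E'
from h import *
import cv2,pickle
c=cam('wrist');im=vision.camera('wrist');pickle.dump(c,open('w1.pkl','wb'))
print(env.sense()['eef_pos'],[proj(c,p).round(0) for p in ((.535,-.012,.057),(.507,-.137,.043))])
cv2.imwrite('pics/w1.png',im)
E
```

```text
time_s: 2.5
eef_pos: [0.5281, -0.0753, 0.2431]
tool_rot: [-3.11, 0.0, -0.159]
contact_force: [-1.4, -0.5, 1.1]
opening: 0.0
gripper_force: 0.0
[ 0.52969401 -0.07570612  0.24304334] [array([251., 170.]), array([389., 175.])]
```

View pics/w1.png

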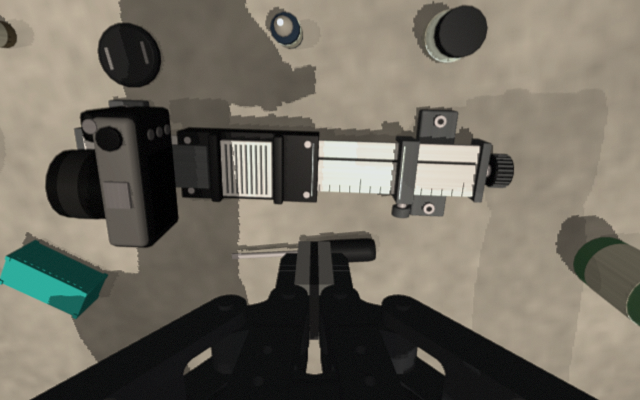

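The wrist view shows the plate centred at (246,169), with corners (221,140) to (272,198). The carriage's rear edge is at u≈319, v 133–202. The stop's front edge is at u≈400, v≈170, and the knob is at (500,170). The fingertips are at (314,245).

```bash
python3 - <<'E'
from h import *
import pickle
np.set_printoptions(precision=4,suppress=True)
c=pickle.load(open('w1.pkl','rb'));sd=cam('side')
f=lambda x,y:(x/6+265-.4,y/6+165-.4)
pc=onz(c,(246.5,169),.057);re=onz(c,(319,167),.05);sf=onz(c,(399,169),.05)
print('plate',pc,'rear',re,'stop',sf,'gap',np.linalg.norm(sf-re),'p-r',np.linalg.norm(pc-re))
d=onz(c,(470,161),.034)-onz(c,(322,158),.034);print('slot dir deg',np.degrees(np.arctan2(-d[1],-d[0])))
print('tri plate RN',tri(c,(272,198),sd,f(413,243)),'RF',tri(c,(272,140),sd,f(362,195)),'FN',tri(c,(221,198),sd,f(357,283)))
s=env.sense();print(s['eef_pos'],s['tool_rot'],s['qvel'],s['joint_pos'],s['time_s'])
E
```

```text
plate [ 0.5362 -0.0081  0.057 ] rear [ 0.5264 -0.0733  0.05  ] stop [ 0.5134 -0.1457  0.05  ] gap 0.07355430538437742 p-r 0.06637305776899681
slot dir deg 80.04181515671976
tri plate RN [ 0.5066 -0.0259  0.0595] RF [ 0.5551 -0.0389  0.0574] FN [0.5129 0.0194 0.0618]
[ 0.5297 -0.0757  0.243 ] [-3.1104 -0.0018 -0.159 ] [-0.0101 -0.0221 -0.03   -0.0015 -0.0098 -0.0008] [-0.16    0.2756 -0.1148  1.1787  0.0312  3.1406] 2.55
```

Joint 6 sits at its limit at this yaw, so I'll use yaw 0 instead. The 10° off the rail does no harm with the tips about 14 mm thick. I'll straighten up, shift over the plate (0.5345,-0.017) and descend partway.

```bash
python3 -m crank '[0,-0.5,0,-0.45,0,-0.8,0, 0,-0.7,0,0,0,-0.8,0, 0.1,-0.7,0,0,0,-0.7,0, 0.1,-0.7,0.5,0,0,0,0, 0,-0.3,1,0,0,0,0, 0,0,1,0,0,0,0, 0,0,1,0,0,0,0, 0,0,1,0,0,0,0, 0,0,1,0,0,0,0, 0,0,0.8,0,0,0,0, 0,0,0,0,0,0,0, 0,0,0,0,0,0,0]' && python3 - <<'E'
from h import *
import cv2,pickle
c=cam('wrist');im=vision.camera('wrist');pickle.dump(c,open('w2.pkl','wb'));s=env.sense()
print(s['eef_pos'],s['tool_rot'],s['contact_force'],s['joint_pos'])
cv2.imwrite('pics/w2.png',im)
E
```

```text
time_s: 3.75
eef_pos: [0.5342, -0.0175, 0.1172]
tool_rot: [3.141, 0.0, 0.001]
contact_force: [0.1, 0.1, 0.6]
opening: 0.0
gripper_force: 0.0
[ 0.53494209 -0.01760153  0.11784739] [ 3.14109271e+00 -1.16485682e-03  1.32488869e-03] [-0.25254274  0.17653707 -0.33899075] [-3.26257743e-02  3.59968675e-01 -3.36053269e-01  8.73593227e-01
 -4.60116683e-04  3.10764201e+00]
```

View pics/w2.png

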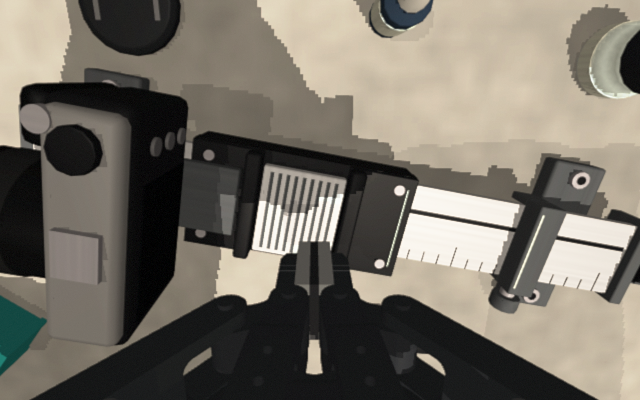

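The plate's corners are (267,163), (347,178), (254,248) and about (335,262), the last hidden under the fingers. The fingertips are at (314,245), towards the rear-near side. The carriage's rear edge runs (418,180) to (392,275), and the stop's front edge is near (511,245).

```bash
python3 - <<'E'
from h import *
import pickle
np.set_printoptions(precision=4,suppress=True)
c=pickle.load(open('w2.pkl','rb'));c1=pickle.load(open('w1.pkl','rb'))
for p in((267,163),(347,178),(254,248)):print(onz(c,p,.057))
print('centre',onz(c,(301,211),.057),'tri RF',tri(c,(347,178),c1,(272,140)),tri(c,(267,163),c1,(221,140)))
print('rear',onz(c,(405,228),.05),'stopfront',onz(c,(511,245),.05),'tip lands px',proj(c,(.5349,-.0176,.057)))
E
```

```text
[0.5662 0.0083 0.057 ]
[ 0.5577 -0.0354  0.057 ]
[0.5152 0.0179 0.057 ]
centre [ 0.5383 -0.0099  0.057 ] tri RF [ 0.558  -0.0358  0.0558] [0.5661 0.0084 0.058 ]
rear [ 0.5249 -0.0715  0.05  ] stopfront [ 0.5138 -0.1366  0.05  ] tip lands px [314.611  216.6629]
```

```bash
python3 -m crank '[0,0,0.7,0,0,0,0, 0,0,0.7,0,0,0,0, 0,0,0.5,0,0,0,0, 0,0,0.3,0,0,0,0, 0,0,0.1,0,0,0,0, 0,0,0.1,0,0,0,0, 0,0,0.1,0,0,0,0, 0,0,0,0,0,0,0]'
```

```text
time_s: 4.6
eef_pos: [0.5353, -0.018, 0.0684]
tool_rot: [3.141, -0.002, 0.001]
contact_force: [-1.9, 0.2, 2.9]
opening: -0.0001
gripper_force: 1.8
```

```bash
python3 -m crank '[0,0,0.1,0,0,0,0, 0,0,0.1,0,0,0,0, 0,0,0.1,0,0,0,0, 0,0,0,0,0,0,0]'
```

```text
time_s: 5.0
eef_pos: [0.5354, -0.018, 0.0636]
tool_rot: [3.141, -0.003, 0.001]
contact_force: [-3.8, -0.1, 13.0]
opening: 0.0001
gripper_force: 6.6
```

```bash
python3 -m crank '[0,0,0.05,0,0,0,0, 0,0,0,0,0,0,0, 0,0,0,0,0,0,0]'
```

```text
time_s: 5.3
eef_pos: [0.5354, -0.018, 0.0634]
tool_rot: [3.141, -0.003, 0.001]
contact_force: [-4.4, 1.2, 18.6]
opening: -0.0001
gripper_force: 9.4
```

The plate is bottomed at about 18.6 N, so the brake is off. Now I slide back along the rail slowly.

```bash
python3 -m crank '[-0.02,0.1,0,0,0,0,0, -0.04,0.2,0,0,0,0,0, -0.04,0.2,0,0,0,0,0, -0.04,0.2,0,0,0,0,0, -0.04,0.2,0,0,0,0,0, -0.04,0.2,0,0,0,0,0, 0,0,0,0,0,0,0]' && python3 - <<'E'
from h import *
import cv2
c=cam('wrist');im=vision.camera('wrist');cv2.imwrite('pics/w3.png',im)
E
```

```text
time_s: 6.0
eef_pos: [0.5312, -0.0402, 0.0634]
tool_rot: [3.141, -0.004, 0.001]
contact_force: [-6.3, 0.1, 19.2]
opening: 0.0001
gripper_force: 9.2
```

View pics/w3.png

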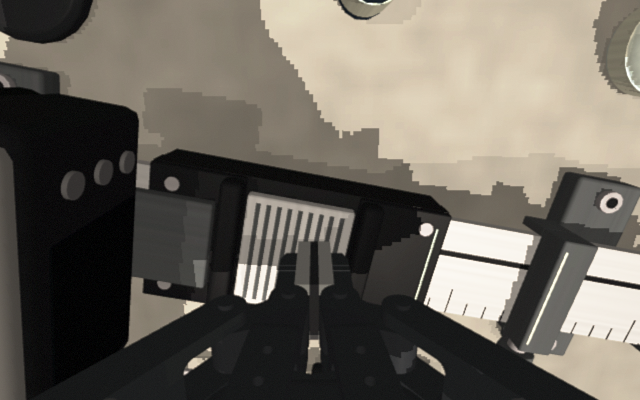

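The carriage moves with the tips: its rear edge is at (440,235), the stop front is at (528,250), and roughly 35–45 mm remain. I'll go on, then slow down near the stop.

```bash
python3 -m crank '[-0.02,0.1,0,0,0,0,0, -0.04,0.2,0,0,0,0,0, -0.04,0.2,0,0,0,0,0, -0.04,0.2,0,0,0,0,0, -0.04,0.2,0,0,0,0,0, -0.04,0.2,0,0,0,0,0, -0.04,0.2,0,0,0,0,0, -0.02,0.1,0,0,0,0,0, 0,0,0,0,0,0,0]' && python3 - <<'E'
from h import *
import cv2
im=vision.camera('wrist');cv2.imwrite('pics/w4.png',im[150:400,330:640].repeat(2,0).repeat(2,1))
E
```

```text
time_s: 6.95
eef_pos: [0.5258, -0.0682, 0.0634]
tool_rot: [3.141, -0.004, 0.001]
contact_force: [-4.1, 0.5, 17.8]
opening: 0.0001
gripper_force: 9.0
```

View pics/w4.png

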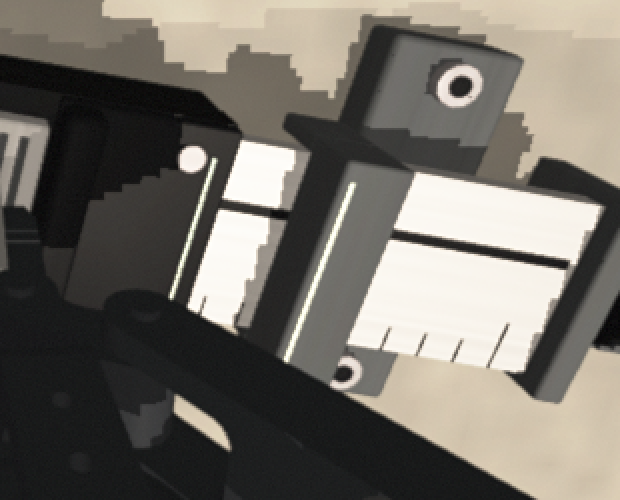

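About 19 mm remain: the carriage's rear edge is at crop (228,170) and the stop's front top edge is at about (325,170). Now I creep in.

```bash
python3 -m crank '[-0.02,0.1,0,0,0,0,0, -0.03,0.15,0,0,0,0,0, -0.03,0.15,0,0,0,0,0, -0.03,0.15,0,0,0,0,0, -0.02,0.1,0,0,0,0,0, -0.02,0.1,0,0,0,0,0, -0.01,0.05,0,0,0,0,0, -0.01,0.05,0,0,0,0,0, 0,0,0,0,0,0,0]'
```

```text
time_s: 7.9
eef_pos: [0.5227, -0.0849, 0.0634]
tool_rot: [3.141, -0.004, 0.001]
contact_force: [-4.0, 1.8, 17.5]
opening: -0.0001
gripper_force: 8.9
```

```bash
python3 -m crank '[-0.01,0.05,0,0,0,0,0, -0.01,0.05,0,0,0,0,0, -0.01,0.05,0,0,0,0,0, 0,0,0,0,0,0,0]'
```

```text
time_s: 8.3
eef_pos: [0.5221, -0.0879, 0.0634]
tool_rot: [3.141, -0.004, 0.001]
contact_force: [-3.3, 1.9, 18.5]
opening: 0.0002
gripper_force: 8.8
```

```bash
python3 -m crank '[-0.01,0.05,0,0,0,0,0, -0.01,0.05,0,0,0,0,0, 0,0,0,0,0,0,0]'; python3 -m crank '[-0.01,0.05,0,0,0,0,0, -0.01,0.05,0,0,0,0,0, 0,0,0,0,0,0,0]'; python3 - <<'E'
from h import *
import cv2
im=vision.camera('wrist');cv2.imwrite('pics/w5.png',im[150:400,330:640].repeat(2,0).repeat(2,1))
E
```

```text
time_s: 8.6
eef_pos: [0.5217, -0.0899, 0.0634]
tool_rot: [3.141, -0.004, 0.001]
contact_force: [-4.8, 1.4, 17.8]
opening: -0.0001
gripper_force: 8.8
time_s: 8.9
eef_pos: [0.5213, -0.0919, 0.0634]
tool_rot: [3.141, -0.004, 0.001]
contact_force: [-4.2, 2.2, 17.9]
opening: -0.0002
gripper_force: 8.8
```

View pics/w5.png

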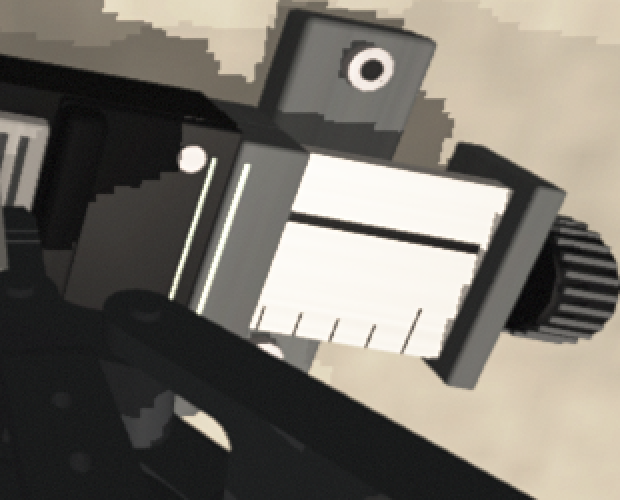

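The carriage's rear edge and the stop's front edge now coincide at crop (240,140), with no visible gap. I press on a few more mm to see the force rise.

```bash
python3 -m crank '[-0.01,0.05,0,0,0,0,0, -0.01,0.05,0,0,0,0,0, 0,0,0,0,0,0,0]'; python3 -m crank '[-0.01,0.05,0,0,0,0,0, -0.01,0.05,0,0,0,0,0, 0,0,0,0,0,0,0]'
```

```text
time_s: 9.25
eef_pos: [0.5213, -0.0922, 0.0634]
tool_rot: [-3.138, -0.005, 0.002]
contact_force: [-2.9, 7.2, 17.8]
opening: 0.0003
gripper_force: 8.7
time_s: 9.55
eef_pos: [0.5212, -0.0925, 0.0634]
tool_rot: [-3.134, -0.006, 0.003]
contact_force: [-2.4, 10.9, 17.0]
opening: -0.0002
gripper_force: 8.5
```

It is firmly against the stop: the lateral force is 10.9 N and the tips no longer advance. I ease the push a little and lift straight up.

```bash
python3 -m crank '[0,-0.06,0,0,0,0,0, 0,0,-0.1,0,0,0,0, 0,0,-0.1,0,0,0,0, 0,0,-0.15,0,0,0,0, 0,0,-0.3,0,0,0,0, 0,0,-0.6,0,0,0,0, 0,0,-1,0,0,0,0, 0,0,-1,0,0,0,0, 0,0,-1,0,0,0,0, 0,0,-1,0,0,0,0, 0,0,0,0,0,0,0, 0,0,0,0,0,0,0]' && python3 - <<'E'
from h import *
import cv2
im=vision.camera('wrist');cv2.imwrite('pics/w6.png',im)
E
```

```text
time_s: 10.75
eef_pos: [0.5194, -0.095, 0.166]
tool_rot: [3.141, -0.002, 0.001]
contact_force: [-0.9, -0.4, 0.3]
opening: -0.0002
gripper_force: 0.0
```

View pics/w6.png

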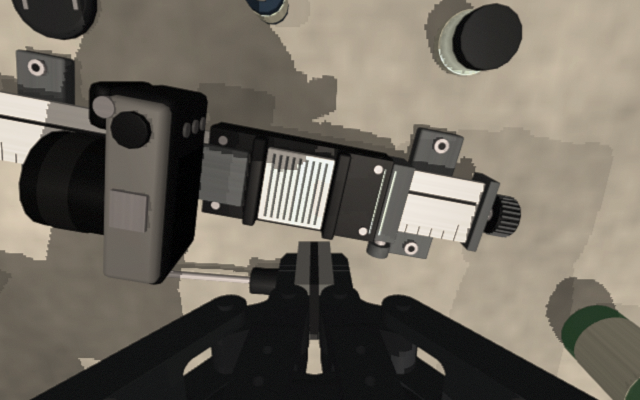

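The carriage sits against the stop at (388,205) with no gap, the plate is up and free, and the robot is clear of everything. I'll hand it in.

```bash
python3 -c "
from cell import job
print(job.finish_job())"
```

```text
the job is handed in; nothing more can be done
None
```

I pushed the carriage back against the stop with the plate held down, let the plate spring up so the brake holds it, lifted the arm clear and handed the job in at about 11 s; no verdict came back.

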